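Stand up a drained heating block and load it into the dry bath

TASK

The washed aluminium heating block has been left lying on its end to drain. Stand it upright on its foot on the bench and let go of it, then take it afresh by its T-handle and lower it, without dropping it, fully home in the free bay of the dry bath, its notch round the sensor pillar, so that its top is level with the block beside it. Leave the bottle, the beaker and the tube rack where they are.

Things in the scene. Friction and masses are not known exactly. Their poses are not given: they have to be found in the camera images.
- block: Loose aluminium half block, 0.33 to 0.45 kg. Standing: 66 (x) by 46 (y) by 50 mm (z); origin = middle of its underside (foot), z out of its top, which has 7 dark tube holes and a T-handle. At the start it lies on its -x end face on the bench: the +x end face looks up, its z axis (handle) points level, roughly away from the robot, origin 33 mm up. Smooth sides 46 mm apart (y) can be gripped.
- block_handle (a point): Middle of the T-handle's cross-bar, in the block's axes, 82 mm above its foot. A steel stud, 10 mm diameter, stands in the middle of the block's top and carries the round bar, 10 mm thick and 44 mm long along the block's x, its centre line 32 mm above the block's top. It carries the block's weight.
- block_notch (a point): Foot of the block at its notch: where the missing (+x, +y) corner of the underside would be, at x +33, y +23, z 0 mm of the block. The square notch, 12 by 12 mm, runs the full height of that upright corner.
- bath: Dry-bath heater, fixed, light grey, sloped control panel on its -x side; origin on the bench under the middle of the free bay, z up. Housing: x -165 to +120, y -112 to +64 mm, deck 95 mm above the bench. Behind the well a clear cover stands open: a pane 164 mm wide from x +105 at the deck to x +127 mm at 232 mm above the bench, with a 12 mm rim on the well's side.
- bay (a point): Middle of the free bay's floor, 47 mm above the bench, bath's axes. The bay is 69.5 (x) by 49.5 mm (y), 48 mm deep, square-edged; its -y wall is a fixed half block without handle, top 97 mm above the bench. The block goes in with its x and y along the bath's x and y, only that way round: home, its origin lies here with 1.75 mm play all round and its top is 2 mm above the deck.
- pillar (a point): Foot of the sensor pillar: the (+x, +y) corner of the free bay at its floor. The square steel pillar fills 11.5 by 11.5 mm of that corner up to the deck and stands in the block's notch when the block is home.
- reagent_bottle: Amber bottle, 60 mm diameter, 130 mm high, standing; origin under its middle. Bystander.
- beaker: Glass beaker, 66 mm diameter, 85 mm high, standing; origin under its middle. Bystander.
- tube_rack: White tube rack, 75 (x) by 160 (y) by 55 mm high; origin under its middle. Bystander.
Not all that is in view belongs to the job. What is shaped like the block but pink is not meant.

How it is judged:
By the outcome, as a careful person would: the job done as asked, in the order asked, and still so for the second after the job is handed in, with the robot touching nothing.
It also fails if it takes over 67 s, if anything falls off the work surface, if the arm or the gripper's body presses on something with over 40 N, if the wrist force passes 120 N, or if a joint passes its speed limit or range.

ROBOT

A 6-joint arm with a two-finger parallel gripper is mounted at the origin on the work surface. World frame = base frame: x ahead of the robot, y to its left, z up, the work surface at z = 0. Lengths are in m, angles in rad, forces in N, time in s.
With the tool pointing down it reaches from about 0.3 to 0.875 m from the base axis. Payload 4.2 kg.
Tool frame: the origin (TCP) lies between the finger pads; the fingertips stand 8 mm ahead of it and the grasp point (between the pads) lies 11 mm behind it; z points along the fingers, y is the direction in which the jaws open and shut (so a half turn about z gives the same grasp; the last joint's range is limited). The gripper opens to 85 mm and grips with 20 to 120 N. Pads are 22 mm wide; open, the fingers measure 114 mm over their backs; the gripper's body (76 mm by 85 mm) begins 54 mm behind the grasp point. The pads swing forward as they close: fully open they stand 13 mm farther back than shut.
Start: joints at [1.322, 0.32, 1.565, -0, 1.257, -0.02], TCP at [0.13, 0.56, 0.239] pointing down, gripper open.
Joint ranges: [-3.11, 3.11], [-0.84, 2.01], [0.21, 2.61], [-1.34, 4.49], [0.05, 2.63], [-2.56, 2.56]. Speed limits (rad/s): [2.57, 2.57, 3.14, 3.14, 3.14, 3.14].

INTERFACE

Orientations are given as a rotation vector (axis times angle).
In Python, from station import bot gives the robot as it stands.
- The arm moves only by the shell command python3 -m crank 'ROWS' [OPENING]. ROWS is JSON, a list of rows, each a list of 2 entries, a list of its own where there are three numbers: the shift along the tool's x, y, z in m, then the turn about the tool's z in degrees. In form: [[[tx, ty, tz], twist], ...]. A call has 1 to 12 rows; each row shifts and turns the commanded pose from where the row before left it, along the tool's axes as they then stand; what a row does not reach is not made up. A row lasts 1/8 s, in which the tool goes at most 62.5 mm and 10.7 degrees, less where a joint would pass 70% of its speed; a pose out of reach is approached as far as the arm can. A call is refused whole if a number of a shift passes 0.0625 or a number of a turn 10.7, either way. A call with a gripper value outside its range is refused whole. OPENING is the gripper's target within -1 to 1 (fully open at 1, half-way at 0, shut at -1), set as the call begins (- or left out, the last holds). The fingers move at their own pace and stop on an object; the grip force is fixed at half the most. Time passes only in rows, so rows that do not move let the fingers close. It gives the time, the measured TCP pose, the force and the opening at its end, in the units of the state.
- bot.sense(): the state, without advancing time (a new reading comes with each control period).
- bot.grab_frame(name): name is "side" or "top"; returns a dict with "img" (384x512x3 uint8, red, green, blue), "vfov" (degrees; the focal length in pixels is half the picture's height over the tangent of half this angle, whatever the lens; pixels are square), "cx", "cy" (the principal point, pixels), "R" (3x3) and "t" (3): a world point X has camera coordinates R X + t. Camera axes: x right, y down, z forward; pixel columns grow to the right and rows downward; lengths in m; the calibration is good to about 2 mm. A picture is of the moment at which its call begins. There is no depth.
- bot.hand_in(): hands the job in, once; it reports no verdict.
The state is a dict: "time_s": time; "joint_pos": joint angles; "dq": joint speeds; "tau": joint torques, N m; "tool_pos": TCP position; "ee_rot": TCP orientation; "force": force on the tool from outside, world axes, zero at the start; "torque": the same for the moment, N m; "grip_width": finger opening in m.
Only numpy, scipy, OpenCV 4.12 (cv2) and the standard library are available. Lean on these libraries where they do the work, as an engineer would, in place of code of your own. Each camera call takes 0.05 s, during which the arm holds its last target.

## Working session

There is one attempt and no reset: what is moved stays moved. The work goes in short steps, Python scripts to look and compute and a shell command to move; the robot and the scene stay as the last step left them, time stands still between calls to the robot, and variables do not carry over. Pictures are saved under pics/ and viewed, and the job is handed in when it is done.

```bash
mkdir -p pics; ls; python3 - <<'E'
from station import bot
import cv2,numpy as np
for n in("side","top"):
    f=bot.grab_frame(n); cv2.imwrite(f"pics/{n}0.png",f["img"][:,:,::-1])
    print(n,f["vfov"],f["cx"],f["cy"],np.round(f["R"],4).tolist(),np.round(f["t"],4), (-np.array(f["R"]).T@f["t"]).round(3))
print(bot.sense())
E
```

```text
pics
side 48.42867105291591 259.9644311242148 197.20506810829178 [[0.8125, -0.583, 0.0002], [-0.4092, -0.5705, -0.7121], [0.4152, 0.5785, -0.7021]] [-0.473   0.3072  1.1935] [ 0.014 -0.791  1.057]
top 49.176799480665025 254.33352670186642 184.98340538616569 [[0.0107, -0.9998, -0.0152], [-0.9845, -0.0079, -0.1753], [0.1751, 0.0168, -0.9844]] [0.0097 0.6071 1.1957] [ 0.388 -0.006  1.284]
{'time_s': 0.1, 'joint_pos': array([ 1.32200917e+00,  3.20228636e-01,  1.56554198e+00, -1.15591554e-05,
        1.25741174e+00, -1.99896351e-02]), 'dq': array([ 0.00159038, -0.00053853, -0.00271663, -0.00023387, -0.00067525,
       -0.00037513]), 'tau': array([ 4.94997166e-04, -4.16411591e+01, -2.34706038e+01,  1.35478172e-04,
        4.80712974e-03,  9.08635002e-06]), 'tool_pos': array([0.13030939, 0.55961803, 0.23857179]), 'ee_rot': array([-3.58582159e-01, -3.12085682e+00,  2.47674284e-03]), 'force': array([0.56192666, 1.02655464, 0.01852779]), 'torque': array([-0.03764537,  0.00224477,  0.0243752 ]), 'grip_width': 0.08547438405149338}
```

View pics/side0.png

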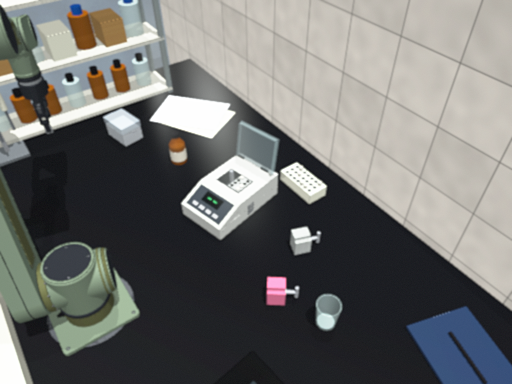

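View pics/top0.png

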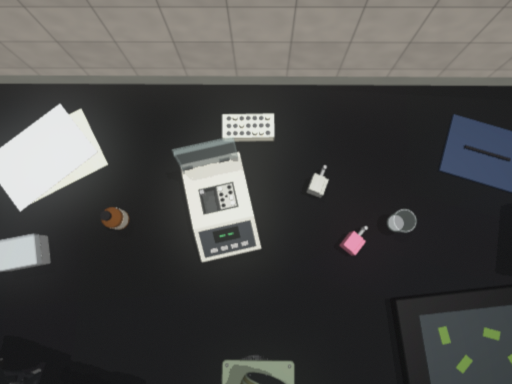

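The candidates are the light grey aluminium block, at top (318,184) and side (303,240), and the pink block, at top (353,242) and side (277,291). The grey one is meant; the pink one is excluded by its colour. I'll confirm this in an enlarged crop.

```bash
cat > h.py <<'E'
from station import bot
import cv2,numpy as np
def K(f):
    F=f["img"].shape[0]/2/np.tan(np.radians(f["vfov"])/2); return F,f["cx"],f["cy"]
def proj(f,X):
    F,cx,cy=K(f); c=np.atleast_2d(X)@np.array(f["R"]).T+np.array(f["t"]); return np.c_[F*c[:,0]/c[:,2]+cx,F*c[:,1]/c[:,2]+cy]
def unproj(f,u,v,z):
    F,cx,cy=K(f);R=np.array(f["R"]);C=-R.T@f["t"];d=R.T@np.array([(u-cx)/F,(v-cy)/F,1]);return C+d*(z-C[2])/d[2]
def crop(f,name,u0,v0,w,h,s,lines=[]):
    im=cv2.resize(f["img"][v0:v0+h,u0:u0+w,::-1],None,fx=s,fy=s,interpolation=cv2.INTER_CUBIC)
    for P,col in lines:
        p=((proj(f,P)-[u0,v0]+0.5)*s).astype(int); cv2.polylines(im,[p.reshape(-1,1,2)],False,col,1)
    for u in range((u0+9)//10*10,u0+w,10): cv2.putText(im,str(u),(int((u-u0+.5)*s),10),0,.33,(0,255,255)); cv2.line(im,(int((u-u0+.5)*s),12),(int((u-u0+.5)*s),18),(0,255,255))
    for v in range((v0+9)//10*10,v0+h,10): cv2.putText(im,str(v),(0,int((v-v0+.5)*s)+4),0,.33,(0,255,255)); cv2.line(im,(22,int((v-v0+.5)*s)),(28,int((v-v0+.5)*s)),(0,255,255))
    cv2.imwrite("pics/"+name,im)
E
python3 - <<'E'
from h import *
a=bot.grab_frame("side");b=bot.grab_frame("top")
crop(a,"s1.png",280,220,50,40,14); crop(b,"t1.png",300,155,50,50,12)
crop(b,"t2.png",165,130,105,135,4);crop(a,"s2.png",175,115,115,125,4)
E
```

```text
(no output)
```

View pics/s1.png

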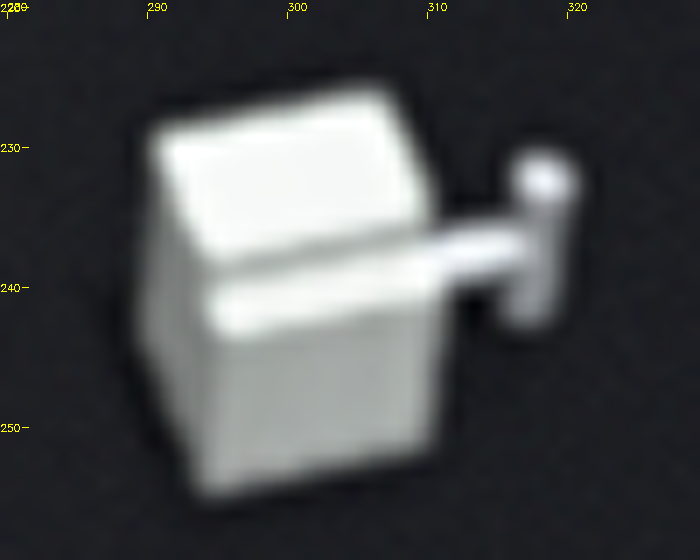

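View pics/t1.png

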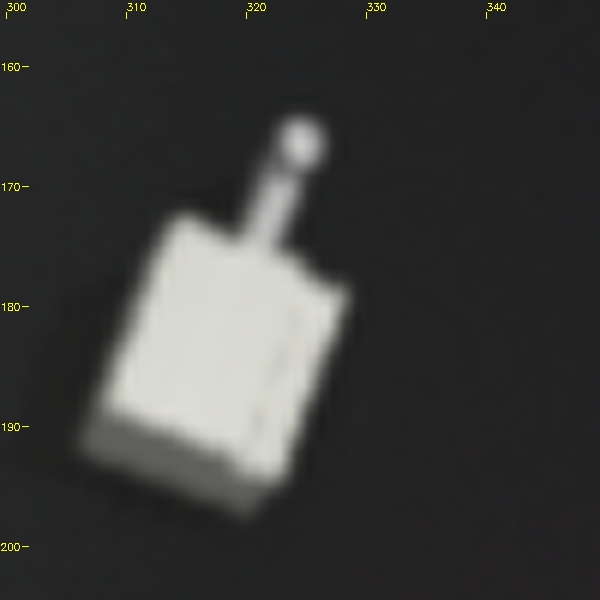

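View pics/t2.png

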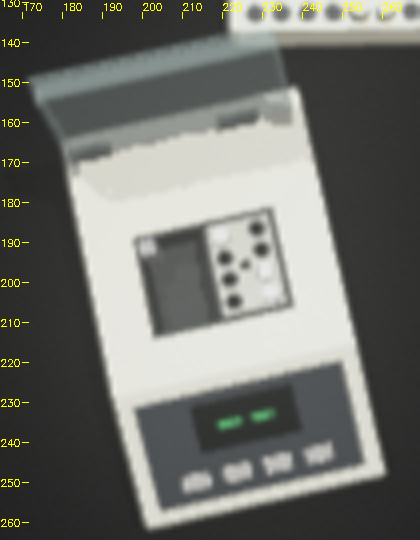

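View pics/s2.png

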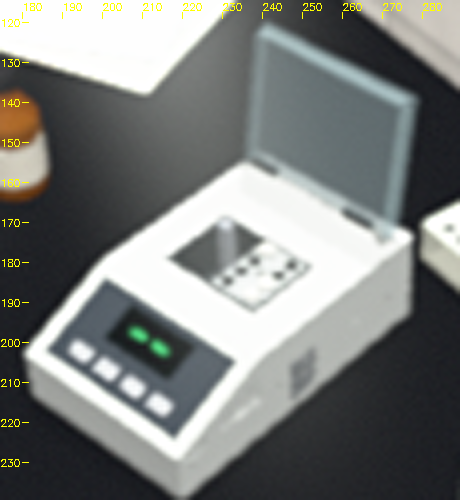

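The crops show the grey block lying on its end with its handle away from the robot and its notch towards world -y, so this is the right one. Next I'll enlarge the bay.

```bash
python3 - <<'E'
from h import *
a=bot.grab_frame("side");b=bot.grab_frame("top")
crop(b,"t3.png",190,172,56,48,14);crop(a,"s3.png",208,160,54,40,14)
E
```

```text
(no output)
```

View pics/t3.png

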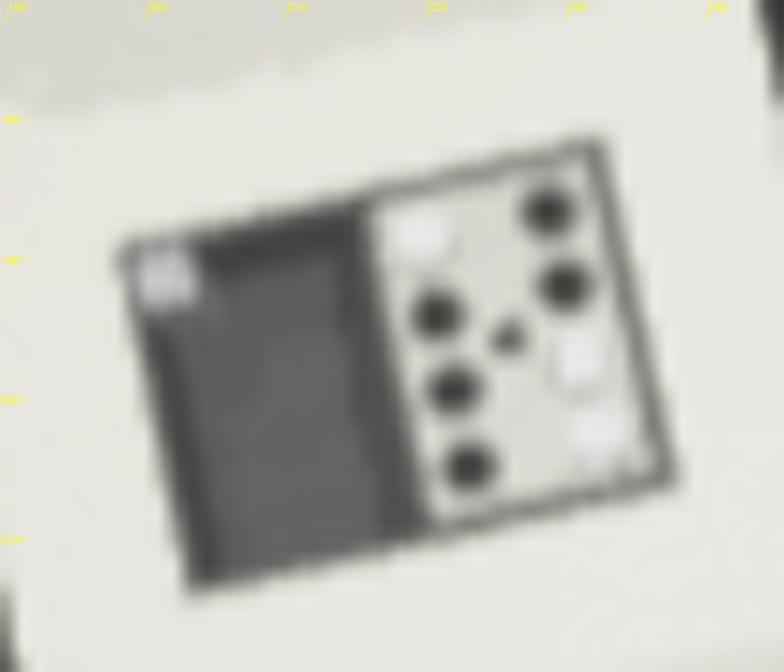

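View pics/s3.png

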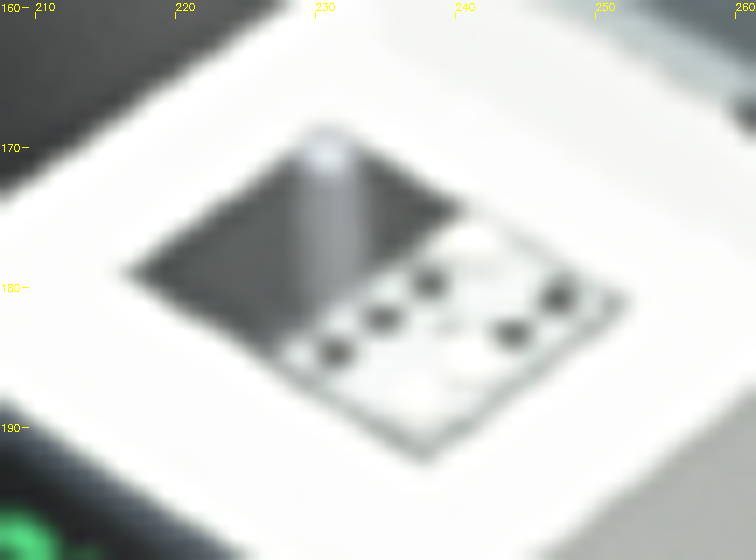

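```bash
cat > fit.py <<'E'
from h import *
from scipy.optimize import least_squares
a=bot.grab_frame("side");b=bot.grab_frame("top")
def lying(p,P):
    P=np.array(P)/1e3;c,s=np.cos(p[2]),np.sin(p[2]);x,y,z=P.T
    return np.c_[p[0]+z*c+y*s,p[1]+z*s-y*c,x+.033]
S=[((33,-23,0),(290.3,229)),((33,-23,50),(306.8,226)),((33,11,0),(295,238.3)),((33,11,50),(310,234.5)),((21,23,0),(294.8,243)),((-33,23,0),(293.8,254.5)),((-33,23,50),(310,251.5)),((22,0,82),(318.2,232.6))]
T=[((33,-23,0),(308.3,188.7)),((33,-23,50),(314.6,172.5)),((-33,-23,0),(306.2,191.7)),((-33,23,0),(320,197.5)),((21,23,50),(328.3,178.7)),((21,23,0),(322.8,194.8)),((22,0,82),(324.4,166.6))]
def res(p,S,T,m): 
    o=[]
    for f,L in((a,S),(b,T)):
        o.append(proj(f,m(p,[q[0] for q in L]))-[q[1] for q in L])
    return np.vstack(o).ravel()
def bath(p,P):
    P=np.array(P,float)/1e3; P[:,1]=np.where(P[:,1]<-.09,-p[3],P[:,1]);c,s=np.cos(p[2]),np.sin(p[2]);x,y,z=P.T
    return np.c_[p[0]+x*c-y*s,p[1]+x*s+y*c,z]
B=34.75;Y=24.75
SB=[((-B,Y,95),(216.3,178.8)),((B,Y,95),(230.5,168.3)),((B,-99,95),(251.8,181.3)),((-B,-99,95),(238,192.3)),((33,-Y,97),(240.8,174.3))]
TB=[((B,Y,95),(198.2,188.7)),((-B,Y,95),(203.2,213.5)),((B,-99,95),(232.2,181.5)),((-B,-99,95),(237.2,205.8)),((33,-Y,97),(216,186)),((-33,-Y,97),(220,209.3))]
if __name__=="__main__":
  for S_,T_,m,p0 in((S,T,lying,[.5,-.1,-.3]),(SB,TB,bath,[.45,.1,.2,.07])):
    r=least_squares(res,p0,args=(S_,T_,m)); print(r.x.round(4),np.degrees(r.x[2]).round(2)); print(r.fun.reshape(-1,2).round(1).tolist())
    for nm,ss,tt in(("side",S_,[]),("top",[],T_)):
        q=least_squares(lambda p:res(p,ss,tt,m) if ss and tt else (lambda f,L:(proj(f,m(p,[k[0] for k in L]))-[k[1] for k in L]).ravel())(*((a,ss) if ss else (b,tt))),p0); print(nm,q.x.round(4),np.degrees(q.x[2]).round(2))
E
python3 fit.py
```

```text
[ 0.5875 -0.1656 -0.3685] -21.12
[[0.7, 0.3], [-0.4, 0.3], [-0.7, -0.7], [0.0, -0.1], [0.5, 0.1], [0.5, -0.3], [-0.4, -0.5], [0.2, -0.5], [0.2, -0.3], [-0.2, 0.4], [-0.1, 0.3], [0.1, -0.1], [0.2, 0.6], [-0.1, -0.0], [0.5, 0.1]]
side [ 0.5871 -0.1658 -0.3801] -21.78
top [ 0.5879 -0.1656 -0.3582] -20.52
[0.5564 0.1432 0.2269 0.0745] 13.0
[[0.2, -0.4], [0.4, -0.0], [0.5, -0.2], [-0.0, -0.3], [0.2, 0.1], [0.3, 1.0], [-0.0, -0.3], [0.0, 0.8], [0.0, -0.1], [-0.6, 0.5], [-0.0, -0.5]]
side [0.555  0.143  0.2366 0.0745] 13.56
top [0.5571 0.1431 0.2216 0.0743] 12.7
```

```bash
cat > go.py <<'E'
import sys
from h import *
from scipy.spatial.transform import Rotation as Ro
def go(x,y,z,head=None):
    s=bot.sense();R=Ro.from_rotvec(s["ee_rot"]).as_matrix();p=s["tool_pos"]
    h=np.degrees(np.arctan2(R[1,0],R[0,0]))
    tw=0 if head is None else (h-head+180)%360-180
    R2=R@Ro.from_euler("z",tw,degrees=True).as_matrix()
    d=np.array([x,y,z])-p
    print("t",round(s["time_s"],2),"pos",p.round(4),"head",h.round(2),"tilt",R[:,2].round(3),"F",s["force"].round(1),"w",s["grip_width"].round(4),"j6",s["joint_pos"][5].round(2))
    print("twist",round(tw,2),"shift after twist mm",(R2.T@d*1e3).round(1),"before",(R.T@d*1e3).round(1))
if __name__=="__main__": go(*map(float,sys.argv[1:]))
E
python3 go.py 0.664 -0.195 0.13 158.9
```

```text
Traceback (most recent call last):
  File "go.py", line 12, in <module>
    if __name__=="__main__": go(*map(float,sys.argv[1:]))
                             ~~^^^^^^^^^^^^^^^^^^^^^^^^^^
  File "go.py", line 10, in go
    print("t",round(s["time_s"],2),"pos",p.round(4),"head",h.round(2),"tilt",R[:,2].round(3),"F",s["force"].round(1),"w",s["grip_width"].round(4),"j6",s["joint_pos"][5].round(2))
                                                                                                                         ^^^^^^^^^^^^^^^^^^^^^
AttributeError: 'float' object has no attribute 'round'
```

```bash
sed -i 's/s\["grip_width"\].round(4)/round(float(s["grip_width"]),4)/; s/s\["joint_pos"\]\[5\].round(2)/round(float(s["joint_pos"][5]),2)/' go.py
python3 go.py 0.664 -0.195 0.20 158.9
```

```text
t 0.4 pos [0.1304 0.56   0.2392] head 166.89 tilt [-0. -0. -1.] F [ 0.4 -0.7 -0.5] w 0.0853 j6 -0.02
twist 7.99 shift after twist mm [-769.6 -512.3   39.3] before [-690.9 -614.3   39.3]
```

```bash
python3 -m crank '[[[0,0,0],8],[[-0.048,-0.032,0],0],[[-0.048,-0.032,0],0],[[-0.048,-0.032,0],0],[[-0.048,-0.032,0],0],[[-0.048,-0.032,0],0],[[-0.048,-0.032,0],0],[[-0.048,-0.032,0],0],[[-0.048,-0.032,0],0]]' && python3 -m crank '[[[-0.048,-0.032,0],0],[[-0.048,-0.032,0],0],[[-0.048,-0.032,0],0],[[-0.048,-0.032,0],0],[[-0.048,-0.032,0],0],[[-0.048,-0.032,0.01],0],[[-0.048,-0.032,0.015],0],[[-0.048,-0.032,0.015],0],[[0,0,0],0]]'; python3 go.py 0.664 -0.195 0.055 158.9
```

```text
time_s: 1.52
tool_pos: [0.3974, 0.1813, 0.2396]
ee_rot: [0.575, 3.088, 0.001]
force: [0.9, 0.0, -0.5]
grip_width: 0.0859
time_s: 2.65
tool_pos: [0.6631, -0.1974, 0.1959]
ee_rot: [-0.58, -3.084, 0.0]
force: [-0.8, -0.4, -0.6]
grip_width: 0.0855
t 2.65 pos [ 0.6631 -0.1974  0.1959] head 158.68 tilt [-0.003  0.    -1.   ] F [-0.8 -0.4 -0.6] w 0.0855 j6 -1.5
twist -0.22 shift after twist mm [ -0.4   2.7 140.9] before [ -0.4   2.7 140.9]
```

```bash
python3 -m crank '[[[0,0.003,0.03],0],[[0,0,0.04],0],[[0,0,0.04],0],[[0,0,0.025],0],[[0,0,0.006],0],[[0,0,0],0]]'; python3 - <<'E'
from h import *
a=bot.grab_frame("side");crop(a,"s4.png",270,195,70,65,9)
E
```

```text
time_s: 3.4
tool_pos: [0.6639, -0.191, 0.0592]
ee_rot: [0.575, 3.088, 0.0]
force: [0.7, 0.2, 0.1]
grip_width: 0.0856
```

View pics/s4.png

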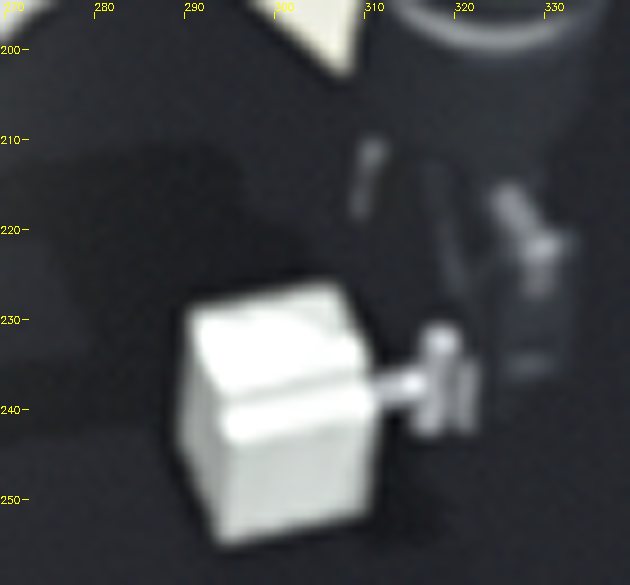

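The fingers straddle the bar: bar end at (318,232), fingertip at (328,235). I'll close now.

```bash
python3 go.py 0.664 -0.195 0.055 158.9; python3 -m crank '[[[0,-0.002,0.003],0],[[0,0,0],0],[[0,0,0],0],[[0,0,0],0],[[0,0,0],0],[[0,0,0],0]]' -1;  python3 go.py 0.664 -0.195 0.055 158.9
```

```text
t 3.45 pos [ 0.6643 -0.1912  0.0598] head 158.91 tilt [ 0.002 -0.001 -1.   ] F [0.4 0.1 0.7] w 0.0854 j6 -1.5
twist 0.01 shift after twist mm [-1.1 -3.6  4.8] before [-1.1 -3.6  4.8]
time_s: 4.2
tool_pos: [0.663, -0.1933, 0.0555]
ee_rot: [0.575, 3.088, 0.0]
force: [-0.4, 0.8, 2.5]
grip_width: 0.0058
t 4.2 pos [ 0.663  -0.1933  0.0555] head 158.89 tilt [ 0. -0. -1.] F [-0.4  0.8  2.5] w 0.0058 j6 -1.5
twist -0.01 shift after twist mm [-1.5 -1.2  0.5] before [-1.5 -1.2  0.5]
```

```bash
python3 -m crank '[[[0,0,0],0]]'; python3 - <<'E'
from h import *
a=bot.grab_frame("side");crop(a,"s5.png",270,195,70,65,9)
a=bot.grab_frame("top");crop(a,"t5.png",290,140,70,65,9)
E
```

```text
time_s: 4.32
tool_pos: [0.6631, -0.1933, 0.0555]
ee_rot: [0.575, 3.088, 0.0]
force: [-0.3, -1.1, 1.5]
grip_width: 0.0055
```

View pics/s5.png

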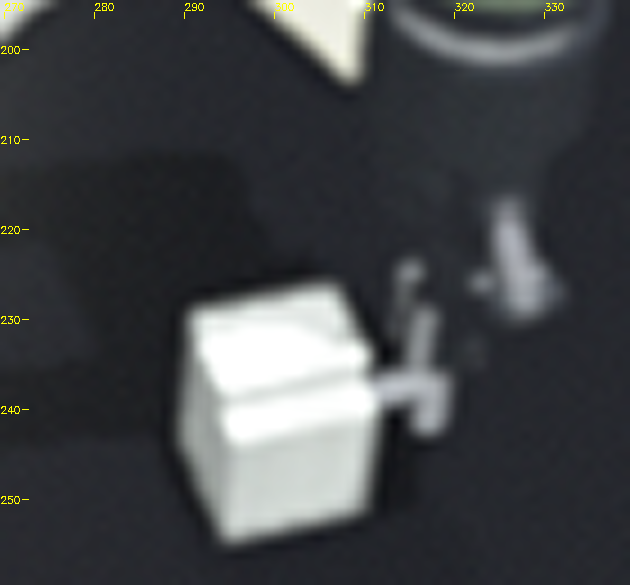

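View pics/t5.png

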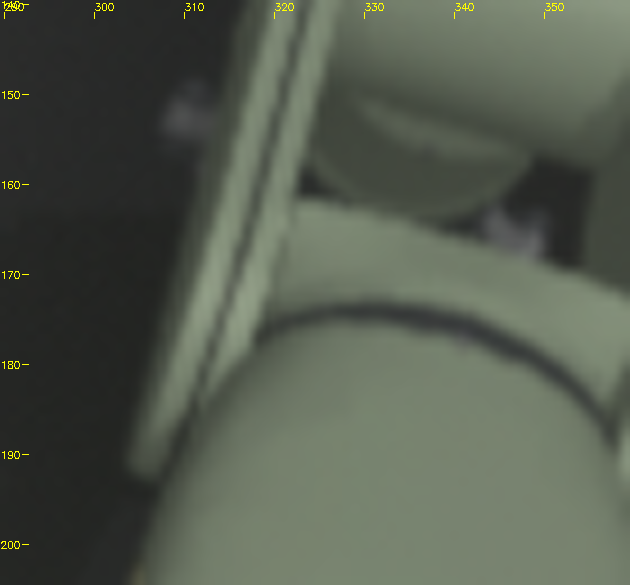

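The fingers have closed on the bar's upper end. I'll lift along the arc about the foot edge and see whether the block pivots.

```bash
python3 -m crank '[[[0.004,0,-0.006],0],[[0.004,0,-0.006],0],[[0.0045,0,-0.005],0],[[0.005,0,-0.005],0],[[0.005,0,-0.004],0],[[0,0,0],0]]'; python3 - <<'E'
from h import *
a=bot.grab_frame("side");crop(a,"s6.png",270,195,70,65,9)
E
```

```text
time_s: 5.18
tool_pos: [0.6416, -0.185, 0.0817]
ee_rot: [0.575, 3.088, 0.0]
force: [0.0, -1.0, -2.4]
grip_width: 0.0055
```

View pics/s6.png

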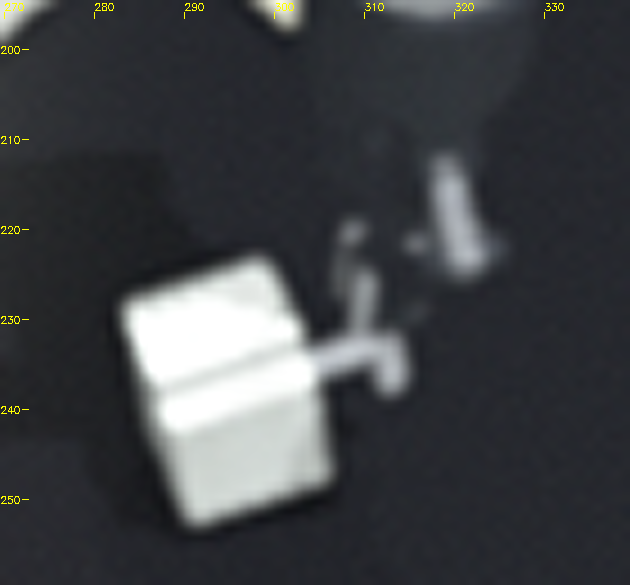

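It is pivoting in the grip, tilted about 10°, with its foot edge at (290,252). I'll keep lifting and let gravity swing it.

```bash
python3 -m crank '[[[0.004,0,-0.01],0],[[0.004,0,-0.01],0],[[0,0,-0.01],0],[[0,0,-0.01],0],[[0,0,-0.01],0],[[0,0,0],0]]'; python3 - <<'E'
from h import *
a=bot.grab_frame("side");crop(a,"s7.png",270,195,70,65,9)
E
```

```text
time_s: 5.98
tool_pos: [0.6351, -0.1825, 0.1325]
ee_rot: [0.575, 3.086, -0.0]
force: [-0.5, 0.4, -3.6]
grip_width: 0.0059
```

View pics/s7.png

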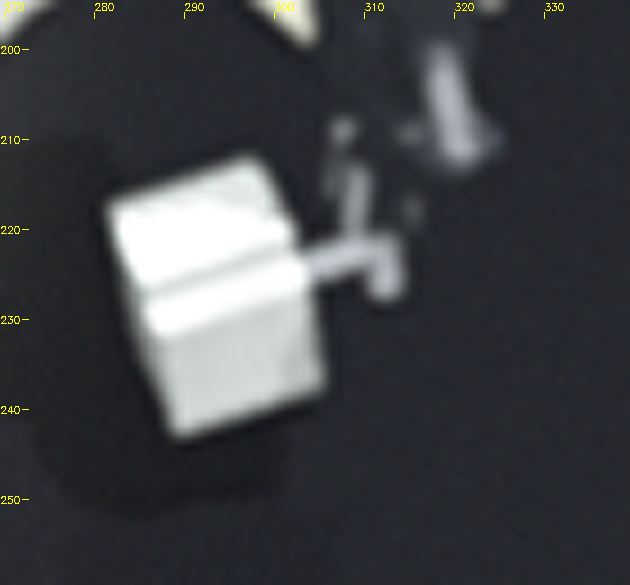

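The block now hangs free, tilted about 12° and held by the pads' torsional friction. Brisk up-and-down strokes should raise its effective weight and ratchet it round.

```bash
python3 -m crank '[[[0,0,-0.04],0],[[0,0,0.04],0],[[0,0,-0.04],0],[[0,0,0.04],0],[[0,0,-0.04],0],[[0,0,0.04],0],[[0,0,-0.04],0],[[0,0,0.04],0],[[0,0,0],0]]'; python3 - <<'E'
from h import *
a=bot.grab_frame("side");crop(a,"s8.png",270,195,70,65,9)
E
```

```text
time_s: 7.15
tool_pos: [0.6319, -0.1815, 0.1278]
ee_rot: [-0.574, -3.08, -0.002]
force: [1.3, 0.2, -3.3]
grip_width: 0.0033
```

View pics/s8.png

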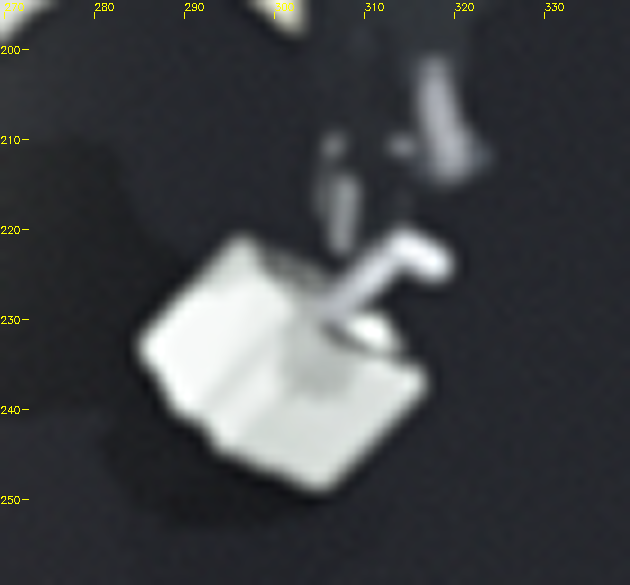

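```bash
cat > tilt.py <<'E'
from h import *
from scipy.optimize import least_squares
def pose(p,P):
    # p: foot-centre origin X,Y,Z, heading of lying z, tilt th (0 lying,90deg upright), roll about handle ax
    P=np.array(P,float)/1e3;h,t,r=p[3:6]
    fw=np.array([np.cos(h),np.sin(h),0]);up=np.array([0,0,1.])
    ez=fw*np.cos(t)+up*np.sin(t); ex=up*np.cos(t)-fw*np.sin(t); ey=np.cross(ez,ex)
    ey2=ey*np.cos(r)+np.cross(ex,ey)*np.sin(r); ez=np.cross(ex,ey2)
    return np.array(p[:3])+P[:,:1]*ex+P[:,1:2]*ey2+P[:,2:]*ez
def fit(f,L,p0,roll=False):
    n=6 if roll else 5
    ext=lambda q:np.r_[q,np.zeros(6-n)]
    r=least_squares(lambda q:(proj(f,pose(ext(q),[k[0] for k in L]))-[k[1] for k in L]).ravel(),p0[:n])
    print(r.x[:3].round(4),np.degrees(r.x[3:]).round(1));print(r.fun.reshape(-1,2).round(1).tolist())
    return ext(r.x)
E
python3 - <<'E'
from tilt import *
a=bot.grab_frame("side")
L=[((-33,23,0),(304.5,249)),((-33,23,50),(317,237)),((21,23,0),(293.5,244)),((33,-23,0),(284.3,232.5)),((33,-23,50),(296,221)),((33,11,0),(289,240.3)),((-22,0,82),(318.3,224)),((0,0,50),(306,229.5))]
for rl in(False,True):
    p=fit(a,L,[.6,-.17,.08,-.37,.9,0],rl)
    print("corner z",pose(p,[(-33,23,0),(-33,-23,0),(-33,23,50),(33,23,0),(20,0,82)]).round(3).tolist())
E
```

```text
[ 0.5681 -0.1951  0.0819] [-14.3  46.2]
[[0.3, -0.2], [-0.6, 0.6], [0.0, 0.5], [0.1, -0.4], [-0.1, -0.3], [0.2, 0.2], [-0.1, -0.2], [0.2, -0.3]]
corner z [[0.586, -0.223, 0.059], [0.597, -0.179, 0.059], [0.619, -0.232, 0.095], [0.539, -0.212, 0.105], [0.609, -0.206, 0.155]]
[ 0.5689 -0.1945  0.0802] [-15.7  46.    1.7]
[[0.4, -0.1], [-0.6, 0.7], [0.0, 0.4], [0.2, -0.3], [-0.1, -0.4], [0.2, 0.1], [-0.2, -0.1], [0.2, -0.3]]
corner z [[0.586, -0.223, 0.058], [0.598, -0.179, 0.057], [0.62, -0.231, 0.094], [0.54, -0.21, 0.104], [0.611, -0.204, 0.153]]
```

It has ratcheted to about 46°, past its balance angle. I'll lower the foot edge onto the bench.

```bash
python3 -m crank '[[[0,0,0.008],0],[[0,0,0.008],0],[[0,0,0.004],0],[[0,0,0],0]]'; python3 -m crank '[[[0,0,0.003],0],[[0,0,0],0]]'; python3 - <<'E'
from h import *
a=bot.grab_frame("side");crop(a,"s9.png",270,195,70,65,9)
E
```

```text
time_s: 7.75
tool_pos: [0.6341, -0.1822, 0.1108]
ee_rot: [-0.575, -3.088, -0.0]
force: [0.3, 0.8, -3.1]
grip_width: 0.0033
time_s: 8.0
tool_pos: [0.6343, -0.1823, 0.1082]
ee_rot: [-0.575, -3.088, -0.0]
force: [-0.9, -0.3, -4.4]
grip_width: 0.0034
```

View pics/s9.png

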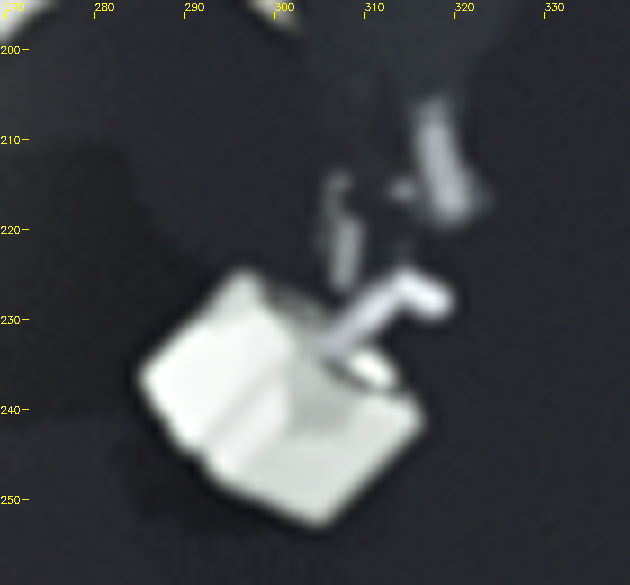

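```bash
python3 -m crank '[[[0,0,0.004],0],[[0,0,0],0]]'; python3 -m crank '[[[0,0,0.004],0],[[0,0,0],0]]';python3 -m crank '[[[0,0,0.004],0],[[0,0,0],0]]'
```

```text
time_s: 8.3
tool_pos: [0.6342, -0.1822, 0.1039]
ee_rot: [-0.575, -3.088, -0.0]
force: [-1.3, -0.2, -3.1]
grip_width: 0.0039
time_s: 8.55
tool_pos: [0.6364, -0.1831, 0.1023]
ee_rot: [0.574, 3.083, -0.001]
force: [1.8, -1.5, 6.0]
grip_width: 0.0038
time_s: 8.8
tool_pos: [0.639, -0.1841, 0.101]
ee_rot: [0.573, 3.075, -0.003]
force: [4.2, -3.1, 12.7]
grip_width: 0.0038
```

```bash
python3 - <<'E'
from h import *
a=bot.grab_frame("side");crop(a,"s10.png",270,195,70,65,9)
E
```

```text
(no output)
```

View pics/s10.png

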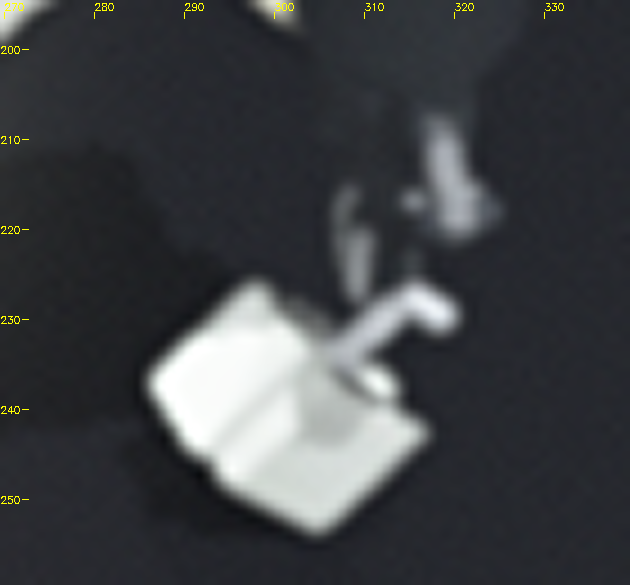

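```bash
python3 -m crank '[[[0.01,0,-0.005],0],[[0.01,0,0],0],[[0.01,0,0.001],0],[[0,0,0],0]]'; python3 - <<'E'
from h import *
a=bot.grab_frame("side");crop(a,"s11.png",270,195,70,65,9)
E
```

```text
time_s: 9.35
tool_pos: [0.6097, -0.1731, 0.1056]
ee_rot: [0.573, 3.077, -0.004]
force: [0.7, -1.6, 16.4]
grip_width: 0.0034
```

View pics/s11.png

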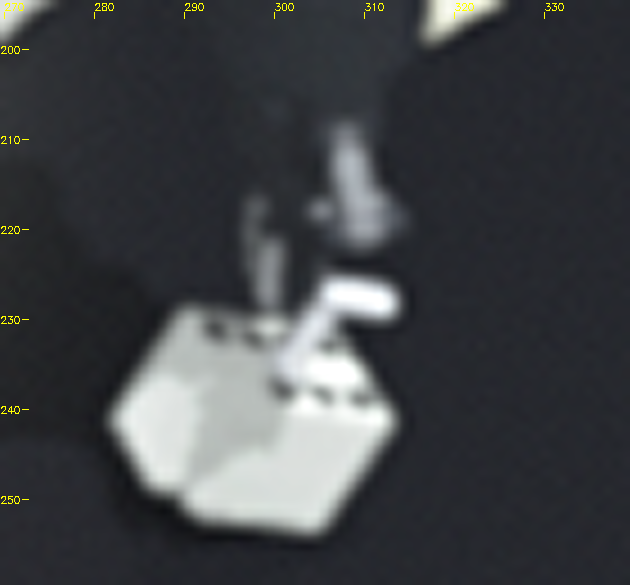

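It is rotating nicely to about 65° with the edge planted. I'll continue round the arc.

```bash
python3 -m crank '[[[0.01,0,0.0],0],[[0.01,0,0.002],0],[[0.01,0,0.004],0],[[0,0,0],0]]'; python3 - <<'E'
from h import *
a=bot.grab_frame("side");crop(a,"s12.png",260,195,70,65,9)
E
```

```text
time_s: 9.9
tool_pos: [0.5749, -0.1611, 0.0997]
ee_rot: [-0.573, -3.084, 0.004]
force: [-16.7, -0.8, 34.3]
grip_width: 0.0
```

View pics/s12.png

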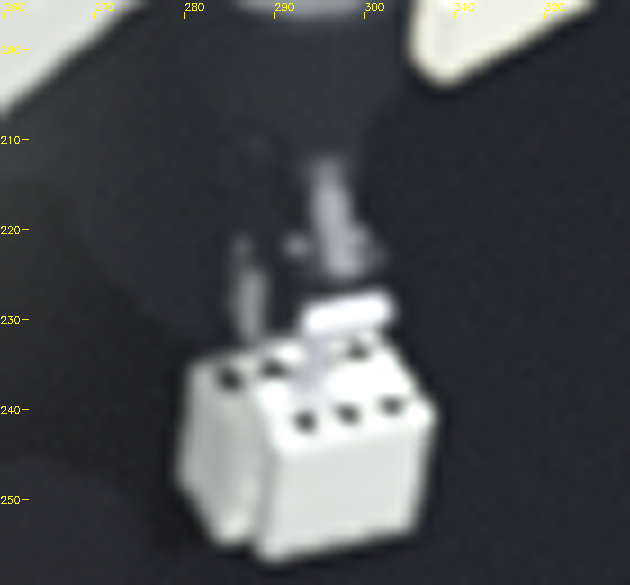

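The block is upright; its foot is at (268-305,255). The fingers have slipped off the bar's end and are pressing on it, so I'll back off upwards.

```bash
python3 -m crank '[[[0,0,-0.01],0],[[0,0,-0.03],0],[[0,0,-0.05],0],[[0.05,0,-0.05],0],[[0.06,0,0],0],[[0.06,0,0],0],[[0.06,0,0],0],[[0,0,0],0]]' 1; python3 - <<'E'
from h import *
a=bot.grab_frame("side");crop(a,"s13.png",260,215,54,45,14)
a=bot.grab_frame("top");crop(a,"t13.png",280,155,54,50,12)
E
```

```text
time_s: 10.95
tool_pos: [0.365, -0.0784, 0.2281]
ee_rot: [-0.574, -3.086, -0.001]
force: [0.4, -0.1, -0.6]
grip_width: 0.0852
```

View pics/s13.png

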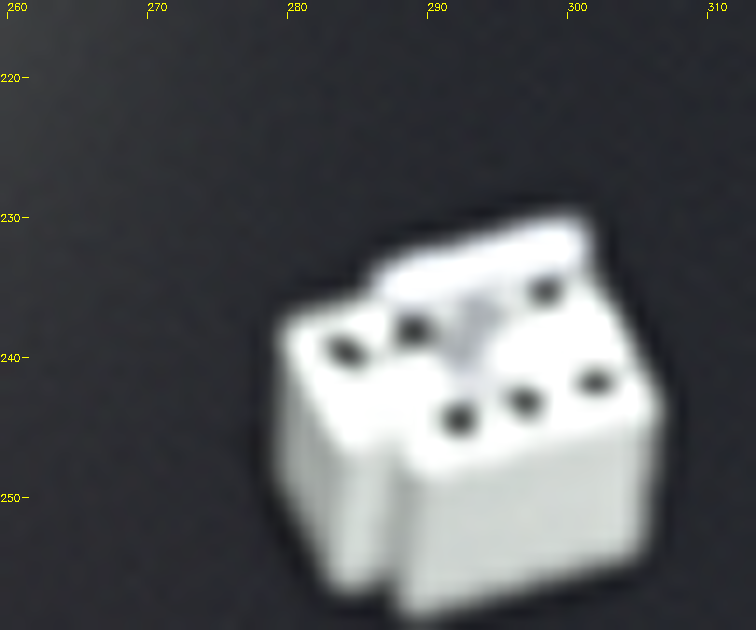

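View pics/t13.png

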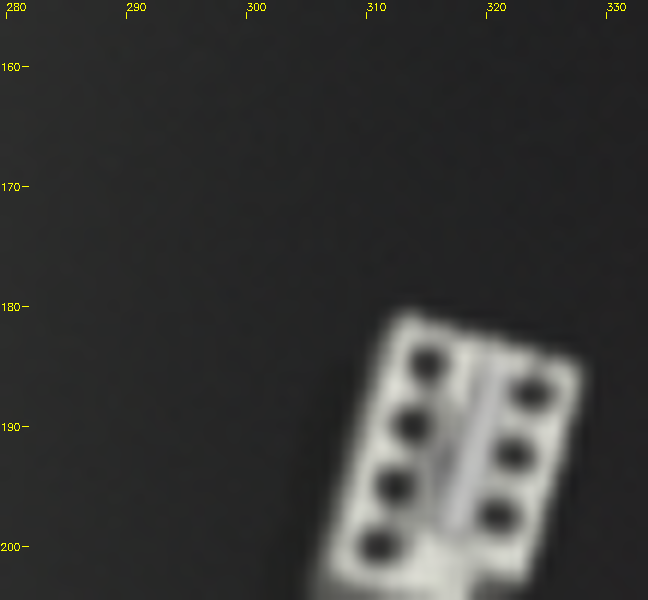

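The block stands squarely on its foot, upright and released, with the notch towards the robot and world -y. Now I'll measure its pose.

```bash
python3 - <<'E'
from h import *
a=bot.grab_frame("top");crop(a,"t14.png",295,172,44,40,16)
E
```

```text
(no output)
```

View pics/t14.png

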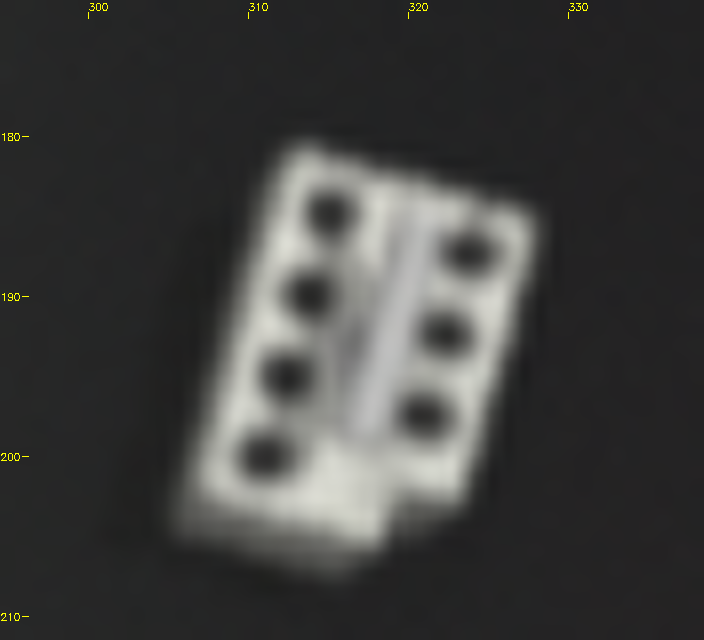

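```bash
cat > stand.py <<'E'
from fit import *
def stand(p,P):
    P=np.array(P,float)/1e3;c,s=np.cos(p[2]),np.sin(p[2]);x,y,z=P.T
    return np.c_[p[0]+x*c-y*s,p[1]+x*s+y*c,z]
E
python3 - <<'E'
from stand import *
S=[((-33,23,50),(306.7,243.5)),((21,23,50),(288.8,248)),((33,11,50),(284.3,246.5)),((33,-23,50),(279.7,237.5)),((-33,23,0),(305,254.5)),((21,23,0),(288.8,258.5)),((33,11,0),(283.3,256.7))]
T=[((-33,-23,50),(312.5,180.7)),((-33,23,50),(327.8,184.6)),((21,23,50),(323.3,202.9)),((33,11,50),(318,205.7)),((33,-23,50),(306.6,202.3))]
for s,t in((S,T),(S[:0],T),(S,T[:0])):
    def rr(p):
        o=[]
        for f,L in((a,s),(b,t)):
            if L:o.append(proj(f,stand(p,[q[0] for q in L]))-[q[1] for q in L])
        return np.vstack(o).ravel()
    r=least_squares(rr,[.55,-.15,2.8]);print(r.x[:2].round(4),np.degrees(r.x[2]).round(2),np.abs(r.fun).max().round(2))
E
python3 go.py 0.5445 -.156 .12 165
```

```text
[ 0.5822 -0.1726] 163.77 1.05
[ 0.583  -0.1717] 164.67 0.6
[ 0.5813 -0.1739] 162.47 0.69
t 11.2 pos [ 0.3706 -0.0803  0.2286] head 158.89 tilt [ 0.001 -0.    -1.   ] F [-0.9  0.2  0. ] w 0.0855 j6 -1.45
twist -6.11 shift after twist mm [-187.5  -28.1  108.7] before [-189.4   -8.   108.7]
```

```bash
python3 go.py 0.5822 -.1726 .15 164
```

```text
t 11.2 pos [ 0.3706 -0.0803  0.2286] head 158.89 tilt [ 0.001 -0.    -1.   ] F [-0.9  0.2  0. ] w 0.0855 j6 -1.45
twist -5.11 shift after twist mm [-228.8  -30.4   78.7] before [-230.6   -9.9   78.7]
```

```bash
python3 -m crank '[[[0,0,0],-5.1],[[-0.046,-0.006,0.01],0],[[-0.046,-0.006,0.015],0],[[-0.046,-0.006,0.02],0],[[-0.046,-0.006,0.02],0],[[-0.045,-0.006,0.014],0],[[0,0,0],0],[[0,0,0],0]]'; python3 go.py 0.5822 -.1726 .07 164
```

```text
time_s: 12.2
tool_pos: [0.581, -0.172, 0.1485]
ee_rot: [-0.438, -3.109, -0.001]
force: [-0.5, -0.3, 1.2]
grip_width: 0.0857
t 12.2 pos [ 0.581  -0.172   0.1485] head 163.98 tilt [-0.002  0.001 -1.   ] F [-0.5 -0.3  1.2] w 0.0857 j6 -1.6
twist -0.02 shift after twist mm [-1.5 -0.3 78.5] before [-1.5 -0.3 78.5]
```

```bash
python3 -m crank '[[[-0.001,0,0.03],0],[[0,0,0.03],0],[[0,0,0.014],0],[[0,0,0.004],0],[[0,0,0],0]]' && python3 -m crank '[[[0,0,0],0],[[0,0,0],0],[[0,0,0],0],[[0,0,0],0],[[0,0,0],0],[[0,0,0],0],[[0,0,0],0]]' -1; python3 -m crank '[[[0,0,-0.01],0],[[0,0,-0.01],0],[[0,0,-0.01],0],[[0,0,0],0]]'; python3 go.py 0.5564 .1432 .2 13;  python3 - <<'E'
from h import *
a=bot.grab_frame("side");crop(a,"s15.png",260,195,70,65,9)
E
```

```text
time_s: 12.82
tool_pos: [0.5825, -0.1723, 0.0724]
ee_rot: [0.437, 3.11, -0.0]
force: [-0.2, -1.0, 0.5]
grip_width: 0.0853
time_s: 13.7
tool_pos: [0.5822, -0.1724, 0.0717]
ee_rot: [0.437, 3.111, -0.0]
force: [-0.7, -0.4, 2.6]
grip_width: 0.0083
time_s: 14.2
tool_pos: [0.5827, -0.1723, 0.1027]
ee_rot: [0.437, 3.109, -0.0]
force: [-0.3, 0.8, -2.2]
grip_width: 0.0083
t 14.2 pos [ 0.5827 -0.1723  0.1027] head 163.99 tilt [ 0.002 -0.001 -1.   ] F [-0.3  0.8 -2.2] w 0.0083 j6 -1.6
twist 150.99 shift after twist mm [  45.5 -313.3  -97.6] before [112.1 296.1 -97.6]
```

View pics/s15.png

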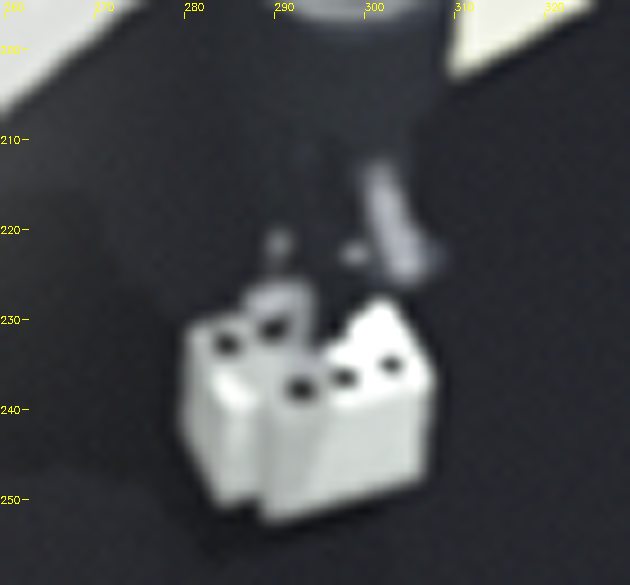

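It is lifted level. I'll raise it and turn it 151° in place before going over to the bath.

```bash
python3 -m crank '[[[0,0,-0.02],5],[[0,0,-0.025],10],[[0,0,-0.025],10],[[0,0,-0.02],10],[[0,0,-0.01],10],[[0,0,0],10],[[0,0,0],10],[[0,0,0],10],[[0,0,0],10],[[0,0,0],10],[[0,0,0],10],[[0,0,0],10]]' && python3 -m crank '[[[0,0,0],10],[[0,0,0],10],[[0,0,0],10],[[0,0,0],6],[[0,0,0],0],[[0,0,0],0]]'; python3 go.py 0.5564 .1432 .2 13
```

```text
time_s: 15.75
tool_pos: [0.5816, -0.172, 0.2008]
ee_rot: [-2.862, -1.294, 0.002]
force: [0.2, 0.0, -2.9]
grip_width: 0.0083
time_s: 16.5
tool_pos: [0.5819, -0.1721, 0.2012]
ee_rot: [-3.121, -0.358, 0.001]
force: [-0.1, -0.1, -2.1]
grip_width: 0.0079
t 16.5 pos [ 0.5819 -0.1721  0.2012] head 13.08 tilt [-0.001  0.    -1.   ] F [-0.1 -0.1 -2.1] w 0.0079 j6 1.04
twist 0.08 shift after twist mm [  46.1 -313.     1.3] before [  46.5 -312.9    1.3]
```

```bash
python3 -m crank '[[[0.006,-0.03,0],0],[[0.006,-0.045,0],0],[[0.006,-0.045,0],0],[[0.006,-0.045,0],0],[[0.006,-0.045,0],0],[[0.006,-0.045,0],0],[[0.006,-0.035,0],0],[[0.004,-0.023,0],0],[[0,0,0],0],[[0,0,0],0]]'; python3 go.py 0.5564 .1432 .2 13;python3 - <<'E'
from h import *
a=bot.grab_frame("side");crop(a,"s16.png",200,130,64,60,11)
a=bot.grab_frame("top");crop(a,"t16.png",175,155,70,66,9)
E
```

```text
time_s: 17.75
tool_pos: [0.5565, 0.1425, 0.2014]
ee_rot: [3.121, 0.356, -0.0]
force: [0.1, 0.2, -3.2]
grip_width: 0.0082
t 17.75 pos [0.5565 0.1425 0.2014] head 13.02 tilt [-0.    -0.001 -1.   ] F [ 0.1  0.2 -3.2] w 0.0082 j6 1.57
twist 0.02 shift after twist mm [ 0.1 -0.7  1.4] before [ 0.1 -0.7  1.4]
```

View pics/s16.png

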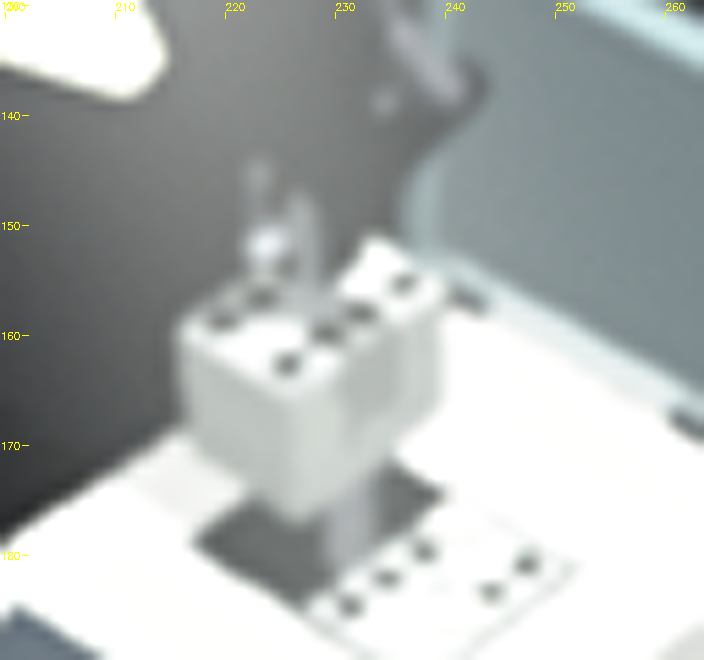

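View pics/t16.png

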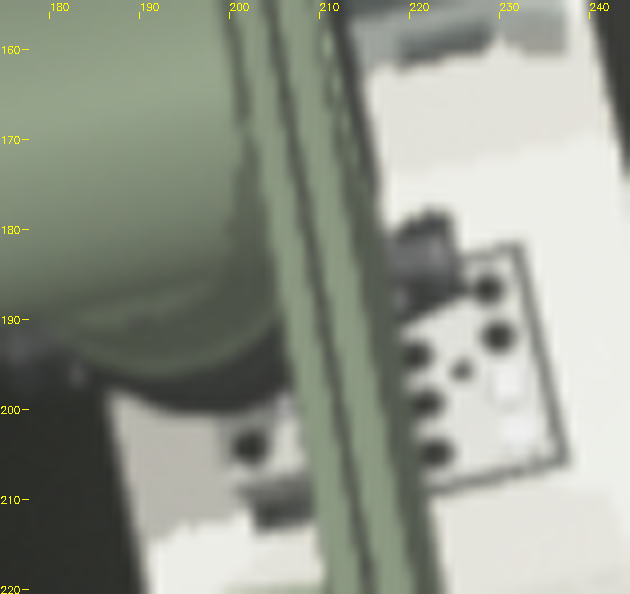

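```bash
python3 - <<'E'
from h import *
a=bot.grab_frame("side");crop(a,"s17.png",210,146,36,36,18)
E
```

```text
(no output)
```

View pics/s17.png

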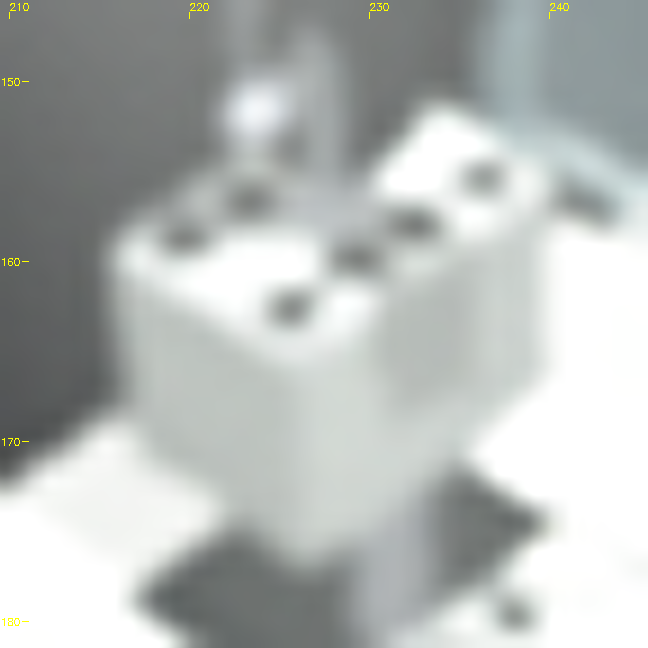

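```bash
python3 - <<'E'
from stand import *
S=[((-33,23,50),(215.3,159)),((-33,-23,50),(225.8,165.8)),((33,-23,50),(239.7,155.5)),((33,11,50),(233.3,151)),((-33,-23,0),(226.5,176.8)),((33,-23,0),(239.7,166.3)),((-22,0,82),(223.6,151.5))]
for z in(.128,.13):
    r=least_squares(lambda p:(proj(a,stand(p,[q[0] for q in S])+[0,0,z])-[q[1] for q in S]).ravel(),[.55,.14,.2]);print(r.x[:2].round(4),np.degrees(r.x[2]).round(2),r.fun.reshape(-1,2).round(1).tolist())
q=least_squares(lambda p:(proj(a,bath(p,[k[0] for k in SB]))-[k[1] for k in SB]).ravel(),[.55,.14,.2,.075]);print(q.x)
r.x[:]
dx=r.x[:2]-q.x[:2];print("block-bay in bath axes mm",(dx@np.array([[np.cos(.23),-np.sin(.23)],[np.sin(.23),np.cos(.23)]])*1e3).round(1))
E
```

```text
[0.558  0.1444] 12.77 [[0.4, -0.1], [-0.0, -0.8], [0.4, -0.3], [-0.7, -0.2], [0.2, -0.1], [0.9, 0.6], [-1.1, 0.9]]
[0.5568 0.1424] 12.82 [[0.3, -0.1], [-0.0, -0.8], [0.4, -0.4], [-0.7, -0.2], [0.2, -0.0], [0.9, 0.6], [-1.1, 0.9]]
[0.55498737 0.14302838 0.23661139 0.07454109]
block-bay in bath axes mm [ 1.6 -1.1]
```

```bash
python3 -m crank '[[[0,0,0.012],0],[[0,0,0.011],0],[[0,0,0.004],0],[[0,0,0],0],[[0,0,0],0]]'; python3 - <<'E'
from h import *
a=bot.grab_frame("side");crop(a,"s18.png",208,152,40,40,18)
E
```

```text
time_s: 18.62
tool_pos: [0.5568, 0.1432, 0.1747]
ee_rot: [-3.121, -0.356, -0.001]
force: [-0.4, 0.2, -3.0]
grip_width: 0.0085
```

View pics/s18.png

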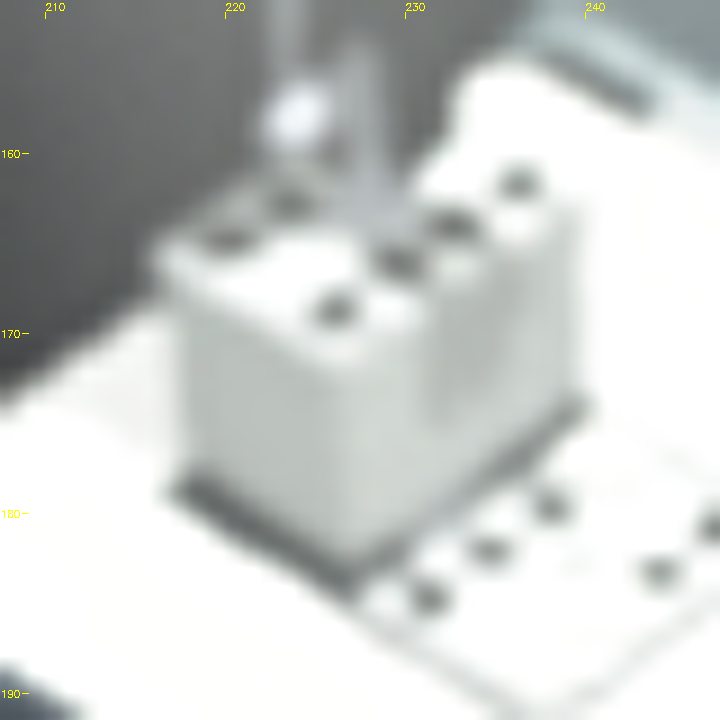

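```bash
python3 - <<'E'
from h import *
a=bot.grab_frame("side")
th=np.radians(13);M=np.array([[np.cos(th),np.sin(th)],[-np.sin(th),np.cos(th)]])
for nm,p,z,q,zq,e in(("-x-y",(226.9,182.7),.103,(227,184.9),.096,(1.75,1.75)),("-x+y",(217.4,177.5),.103,(216.3,178.8),.095,(1.75,-1.75)),("+x-y",(239.5,172.7),.103,(240.5,173.8),.096,(-1.75,1.75))):
    print(nm,(M@(unproj(a,*p,z)-unproj(a,*q,zq))[:2]*1e3-e).round(1))
E
```

```text
-x-y [0.5 0.4]
-x+y [-0.6 -3.1]
+x-y [-2. -1.]
```

```bash
python3 -m crank '[[[0,-0.001,0],0],[[0,0,0.004],0],[[0,0,0.003],0],[[0,0,0],0]]'; python3 -m crank '[[[0,0,0.003],0],[[0,0,0],0]]';python3 -m crank '[[[0,0,0.003],0],[[0,0,0],0]]'; python3 - <<'E'
from h import *
a=bot.grab_frame("side");crop(a,"s19.png",208,152,40,40,18)
E
```

```text
time_s: 19.23
tool_pos: [0.556, 0.144, 0.167]
ee_rot: [3.121, 0.355, -0.001]
force: [-0.0, 0.4, -3.6]
grip_width: 0.0082
time_s: 19.48
tool_pos: [0.557, 0.1439, 0.1663]
ee_rot: [3.121, 0.356, 0.004]
force: [-1.2, -1.7, 4.9]
grip_width: 0.0081
time_s: 19.73
tool_pos: [0.5565, 0.1438, 0.1618]
ee_rot: [3.121, 0.356, 0.001]
force: [0.3, -2.2, -3.1]
grip_width: 0.0082
```

View pics/s19.png

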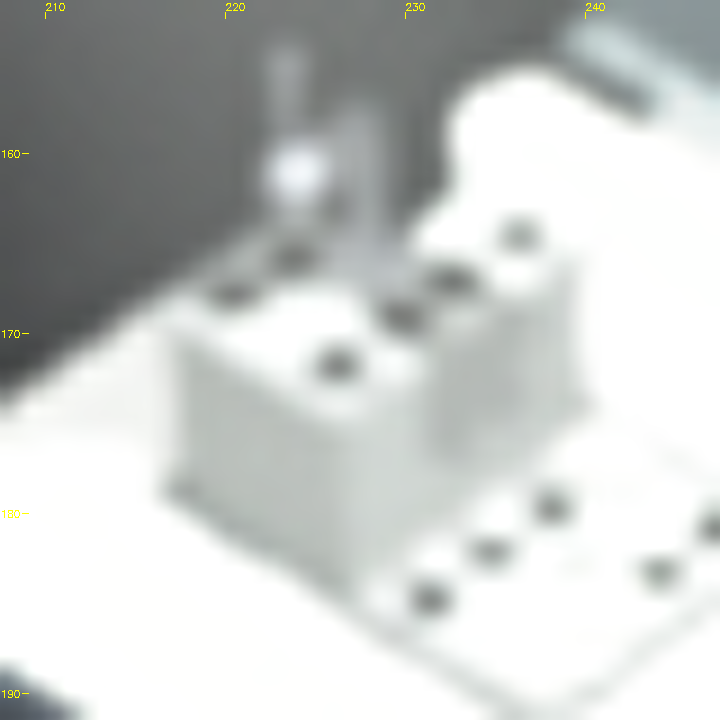

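It caught an edge briefly, then went in; the foot is now about 5 mm below the deck. A small side force of -y means I should ease 0.5 mm that way and keep lowering.

```bash
python3 -m crank '[[[0,0.0005,0.003],0],[[0,0,0.004],0],[[0,0,0],0]]'; python3 -m crank '[[[0,0,0.004],0],[[0,0,0.004],0],[[0,0,0],0]]'; python3 go.py 0.5564 .1432 .118 13
```

```text
time_s: 20.15
tool_pos: [0.556, 0.1436, 0.1536]
ee_rot: [3.121, 0.355, -0.003]
force: [-0.5, -0.5, -3.1]
grip_width: 0.0079
time_s: 20.52
tool_pos: [0.5561, 0.1436, 0.146]
ee_rot: [-3.121, -0.355, 0.002]
force: [-0.4, 0.7, -3.3]
grip_width: 0.0083
t 20.52 pos [0.5561 0.1436 0.146 ] head 12.99 tilt [-0.001 -0.    -1.   ] F [-0.4  0.7 -3.3] w 0.0083 j6 1.58
twist -0.01 shift after twist mm [ 0.2  0.4 28. ] before [ 0.2  0.4 28. ]
```

```bash
python3 -m crank '[[[0,0,0.005],0],[[0,0,0.005],0],[[0,0,0.005],0],[[0,0,0],0]]'; python3 -m crank '[[[0,0,0.004],0],[[0,0,0.003],0],[[0,0,0],0]]';python3 -m crank '[[[0,0,0.003],0],[[0,0,0],0]]'; python3 go.py 0.5564 .1432 .1187 13
```

```text
time_s: 21.02
tool_pos: [0.5561, 0.1436, 0.1309]
ee_rot: [3.121, 0.355, -0.002]
force: [-1.2, -0.1, -2.7]
grip_width: 0.008
time_s: 21.4
tool_pos: [0.5563, 0.1436, 0.1242]
ee_rot: [-3.121, -0.355, 0.001]
force: [-0.8, 1.2, -2.7]
grip_width: 0.0079
time_s: 21.65
tool_pos: [0.5563, 0.1436, 0.1213]
ee_rot: [-3.121, -0.355, 0.001]
force: [-0.7, -0.0, -3.4]
grip_width: 0.0079
t 21.65 pos [0.5563 0.1436 0.1213] head 12.99 tilt [-0. -0. -1.] F [-0.7 -0.  -3.4] w 0.0079 j6 1.58
twist -0.01 shift after twist mm [0.  0.4 2.6] before [0.  0.4 2.6]
```

```bash
python3 -m crank '[[[0,0,0.002],0],[[0,0,0],0]]'; python3 -m crank '[[[0,0,0.001],0],[[0,0,0],0]]';python3 -m crank '[[[0,0,0.001],0],[[0,0,0],0]]'
```

```text
time_s: 21.9
tool_pos: [0.5564, 0.1436, 0.1194]
ee_rot: [-3.121, -0.355, 0.0]
force: [-0.7, -0.1, -2.4]
grip_width: 0.0081
time_s: 22.15
tool_pos: [0.5566, 0.1437, 0.1187]
ee_rot: [-3.121, -0.355, -0.001]
force: [0.3, -0.1, -3.1]
grip_width: 0.0084
time_s: 22.4
tool_pos: [0.5566, 0.1437, 0.1186]
ee_rot: [-3.121, -0.355, -0.002]
force: [-1.9, -1.3, 4.8]
grip_width: 0.0082
```

It touched the floor at exactly the expected height (0.1186 against 0.1187). I'll release it and retreat.

```bash
python3 -m crank '[[[0,0,0],0],[[0,0,0],0],[[0,0,0],0],[[0,0,0],0],[[0,0,0],0]]' 1; python3 -m crank '[[[0,0,-0.015],0],[[0,0,-0.03],0],[[0,0,-0.04],0],[[0,0,-0.05],0],[[-0.05,0,-0.04],0],[[-0.06,0,0],0],[[-0.06,0,0],0],[[0,0,0],0],[[0,0,0],0]]'; python3 - <<'E'
from h import *
a=bot.grab_frame("side");crop(a,"s20.png",200,140,64,60,11);cv2.imwrite("pics/s20f.png",a["img"][:,:,::-1])
a=bot.grab_frame("top");crop(a,"t20.png",185,165,60,55,12);cv2.imwrite("pics/t20f.png",a["img"][:,:,::-1])
E
```

```text
time_s: 23.02
tool_pos: [0.5564, 0.1436, 0.1174]
ee_rot: [-3.121, -0.355, 0.0]
force: [-0.6, 0.2, 0.3]
grip_width: 0.0855
time_s: 24.15
tool_pos: [0.3926, 0.1058, 0.2928]
ee_rot: [-3.121, -0.355, -0.005]
force: [0.1, 0.3, 0.6]
grip_width: 0.0855
```

View pics/s20.png

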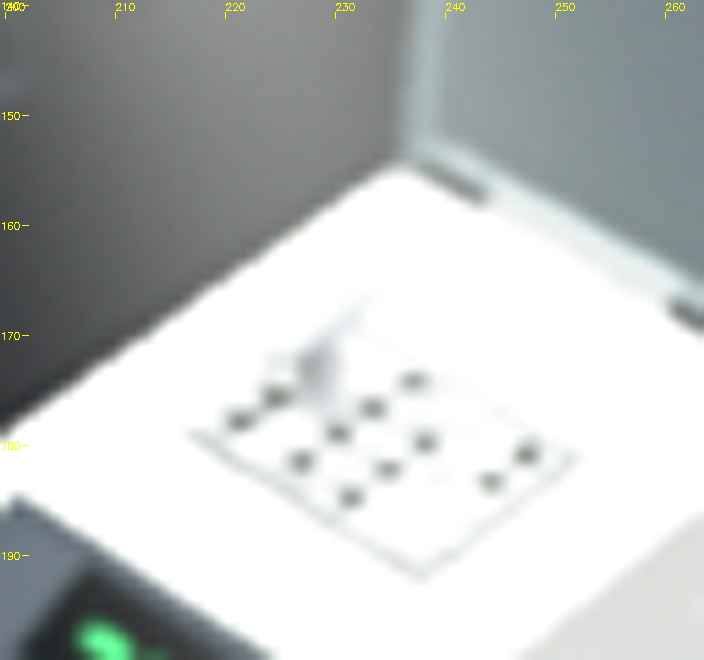

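View pics/s20f.png

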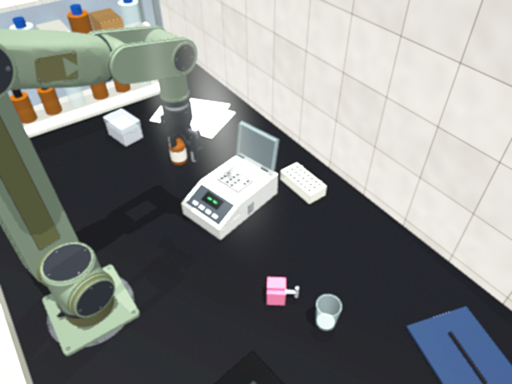

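View pics/t20f.png

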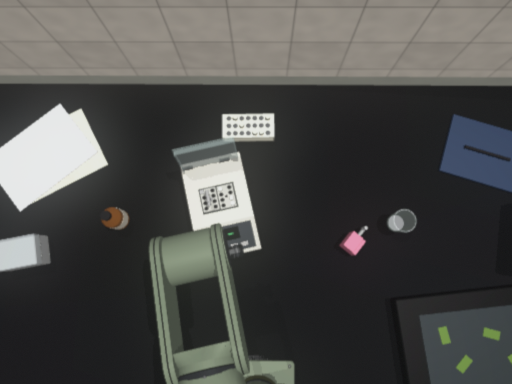

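The block sits flush in the bay: at side (217-252,168-192) its top is level with the neighbouring block, and the handle is upright. Bottle, beaker and rack are where they started, and the arm is clear.

```bash
python3 -c "
from station import bot
print(bot.sense()['force'].round(1)); print(bot.hand_in())"
```

```text
[ 0.1  0.9 -0.3]
the job is handed in; nothing more can be done
None
```

The block is fully home in the free bay, and I handed the job in at about 24 s of the 67 s allowed. I don't have a verdict, because the hand-in doesn't report one.

- **Standing it up:** I took the block by the end of its handle bar and lifted it. Brisk up-and-down strokes swung it round in the grip, and I then rolled it over its foot edge onto its foot. Near the end the fingers slid off the bar and pressed on it with about 34 N. The block stayed upright, and I released it there.
- **Placing it:** I gripped the T-handle afresh, turned the block 151° and lowered it into the bay. It caught an edge briefly at about 5 N, then went in freely.
- **Last checks:** The block touched the floor with the tool at 118.6 mm, against 118.7 mm expected. In the last side picture its top looks level with the block beside it. The bottle, beaker, rack and pink block look unmoved, and the gripper is open and clear with no force on it.
- **What disagreed:** The two cameras gave headings 1 to 2° apart, and my offset estimates over the bay scattered by about 2 mm. The free descent and matching floor height settled that.

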